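# Nest the two L-shaped serving boards in their tray

### The job

Pack the two L-shaped wooden serving boards into the white rectangular tray: turn them so that they interlock and both lie flat on the tray's floor, right way up, with their dark lifting bars on top. The T-shaped board does not belong in this tray; leave it where it lies.

Things in the scene. Friction and masses are not known exactly. Their poses are not given: they have to be found in the camera images.
- tray: White tray, fixed, 180 x 108 x 14 mm, 168 x 96 inside, floor 4 mm thick, a 15 mm steel grip at each short end. Origin: centre of underside; x along the long side, z up. Filled by two L boards with about 8 mm of play round each: one with origin at x -22, y +4 mm and axes parallel to the tray's, the other at x +22, y -4 mm turned half a turn (either board in either place).
- board_l1: Loose L-shaped board of light wood, 12 mm thick, about 120 g. Origin: centre of underside of its 108 x 72 mm outline, z up. Long arm: x -54..54, y 0..36 mm; foot: x -54..-18, y -36..0. Grip it by the dark bar on top: 44 mm along x, 14 mm across y, centre x -9, y +9, top 38 mm above the underside, fingers closing along y.
- board_l2: A second loose L-shaped board, the same in shape (same hand), size, frame and dark lifting bar as board_l1.
- board_t: A loose T-shaped board of the same wood and thickness with a like lifting bar; arm 108 x 36 mm, stem 36 x 36 mm at its middle. Does not belong in the tray. Origin: centre of the underside of its 108 x 72 mm outline.

How it is judged:
By the outcome, as a careful person would: the job done as asked, in the order asked, and still so for the second after the job is handed in, with the robot touching nothing.
It also fails if it takes over 59 s, if anything falls off the work surface, if the arm or the gripper's body presses on something with over 40 N, if the wrist force passes 120 N, or if a joint passes its speed limit or range.

### The arm

A 6-joint arm with a two-finger parallel gripper is mounted at the origin on a cart in front of the work surface, level with it; the furniture and walls round the work are solid. World frame = base frame: x ahead of the robot, y to its left, z up, the work surface at z = 0. Lengths are in mm, angles in rad, forces in N, time in s.
With the tool pointing down it reaches from about 350 to 725 mm from the base axis. Payload 4.3 kg.
Tool frame: the origin (TCP) lies at the very end of the fingers, on their centre line; the grasp point (between the pads) lies r.pinch_z behind it (r.pinch_z is the distance from the TCP to the grasp point, in mm); z points along the fingers, y is the line along which they close (so a half turn about z gives the same grasp; the last joint's range is limited). The gripper opens to 85 mm and grips with 20 to 120 N. Pads are 22 mm wide; open, the fingers measure 114 mm over their backs; the gripper's body (76 mm by 85 mm) begins 54 mm behind the grasp point. The pads swing forward as they close: fully open they stand 13 mm farther back than shut.
Start: joints at [1.057, 0.377, 0.081, 1.274, 0, 1.46], TCP at [225.937, 528.79, 231.329] pointing down, gripper open.
Joint ranges: [-2.72, 2.72], [-0.84, 1.66], [-1.02, 1.22], [-1.77, 2.12], [-1.37, 1.28], [-3.14, 3.14]. Speed limits (rad/s): [2.57, 2.57, 3.14, 3.14, 3.14, 3.14].

### API

Orientations are given as a unit quaternion [w, x, y, z].
In Python, from station import r, move_gripper, planner, optics, recognise, landmark_of gives the robot as it stands. Calls block until the motion is done:
- r.move_pose(position, orientation): joint-space move of the TCP to a pose.
- r.move_l(position, attitude=None, max_speed=150): straight line of the TCP; attitude=None keeps the orientation; max_speed is the mean speed in mm/s.
- r.set_joints(angles): joint-space move.
- move_gripper(opening, squeeze=None): finger opening in mm; squeeze is the grip in N (None keeps the last); returns when the fingers have stopped.
- r.hold(seconds).
- planner.ik(position, orientation): joint angles nearest the present ones, or None.
- r.state(): the state.
- optics.capture(name): name is "scene" or "top"; returns a dict with "image" (384x512x3 uint8, red, green, blue), "z_map" (384x512 float32, mm along the optical axis (not along the pixel's ray), 0 where there is no reading), "vfov" (degrees; the focal length in pixels is half the picture's height over the tangent of half this angle, whatever the lens; pixels are square), "cx", "cy" (the principal point, pixels), "extrinsics" (4x4, takes a point from camera to world coordinates). Camera axes: x right, y down, z forward; pixel columns grow to the right and rows downward; lengths in mm; the calibration is good to about 2 mm. A picture is of the moment at which its call begins.
A pose or a line that the arm cannot do raises r.MotionError and nothing moves.
- r.sign_off(): hands the job in; it is judged then, once.
Trained networks look in a picture, given as the dict that the camera call returned (one of the last four; its "shot" number tells which), for a name from the list of things; names that differ only in an ending like _2 or _b are one class to them, and where a whole thing is asked for, a point or a joint stands for the part that bears it (a point fixed in the world has none). Each returns a list of dicts, best first, with "score" (0 to 1); they miss things now and then, are a little off and sometimes report something else, mostly with a low value. They report only what shows in the picture. A call takes as long as a camera call.
- recognise(target, picture): "at" ([x, y, z] in mm, in world coordinates, good to about 4 mm: the middle of the surface that is visible of it).
- landmark_of(target, picture): "at" ([x, y, z] in mm, in world coordinates, good to about 4 mm: a listed point, or the origin of a listed thing).
The state is a dict: "t": time; "joints": joint angles; "qvel": joint speeds; "joint_torque": joint torques, N m; "tool_pos": TCP position; "ee_rot": TCP orientation; "ft_force": force on the tool from outside, world axes, zero at the start; "ft_torque": the same for the moment, N m; "gripper_width": finger opening in mm; "grip_force": force on a finger pad.
Only numpy, scipy, OpenCV 4.12 (cv2) and the standard library are available. Lean on these libraries where they do the work, as an engineer would, in place of code of your own. Each camera call takes 0.05 s, during which the arm holds its last target. There are 200 camera calls.

## Working session

There is one attempt and no reset: what is moved stays moved. The work goes in short steps, each a Python script; the robot and the scene stay as the last script left them, time stands still between calls to the robot, and variables do not carry over. Pictures are saved under pics/ and viewed, at most 10 in all, crops included, and the job is handed in when it is done.

```bash
mkdir -p pics; ls; python3 - <<'E'
from station import r,optics,recognise,landmark_of
import cv2,numpy as np
for n in ("scene","top"):
    p=optics.capture(n); cv2.imwrite(f"pics/{n}0.png",p["image"][:,:,::-1])
    np.savez(f"{n}0.npz",**{k:p[k] for k in("image","z_map","vfov","cx","cy","extrinsics")})
    print(n,p["vfov"],p["cx"],p["cy"],np.round(p["extrinsics"],3).tolist())
    for t in("tray","board_l1","board_t"):
        print(t,[(np.round(d["at"]).tolist(),round(d["score"],2)) for d in landmark_of(t,p)][:4])
print(r.state()["t"],r.pinch_z,r.state()["ee_rot"])
E
```

```text
pics
scene 55.60139971073659 257.3593167834293 187.8136708084495 [[0.571, -0.469, 0.674, -266.932], [-0.821, -0.347, 0.453, -546.224], [0.021, -0.812, -0.583, 736.162], [0.0, 0.0, 0.0, 1.0]]
tray []
board_l1 [([465.0, 154.0, 1.0], 0.84), ([444.0, -407.0, 0.0], 0.7)]
board_t [([457.0, 309.0, -0.0], 0.82)]
top 53.8143477088219 246.84608282019576 190.9819520869292 [[-0.022, -0.992, 0.125, 379.346], [-1.0, 0.023, 0.007, -8.914], [-0.01, -0.125, -0.992, 1239.297], [0.0, 0.0, 0.0, 1.0]]
tray [([589.0, -184.0, 1.0], 0.66)]
board_l1 [([442.0, -410.0, -1.0], 0.83), ([462.0, 152.0, 0.0], 0.78)]
board_t [([456.0, 307.0, -2.0], 0.94)]
0.4 18.700000000000003 [-4.04142225e-05  2.00517838e-01  9.79690042e-01 -1.28262389e-04]
```

View pics/top0.png

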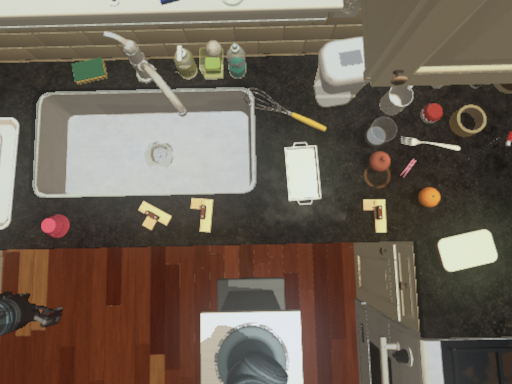

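View pics/scene0.png

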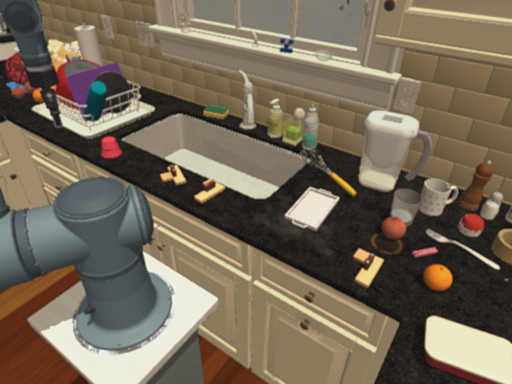

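```bash
cat > vis.py <<'E'
import numpy as np,cv2
def project(p,X):
    E=np.array(p["extrinsics"]); f=192/np.tan(np.radians(float(p["vfov"]))/2)
    c=(np.asarray(X,float)-E[:3,3])@E[:3,:3]
    return np.stack([p["cx"]+f*c[...,0]/c[...,2],p["cy"]+f*c[...,1]/c[...,2]],-1)
def rect(p,cx,cy,z,h,s=2):
    "rectified patch: columns = -y, rows = -x (like top view); s px/mm"
    n=int(2*h*s); v,u=np.mgrid[:n,:n]
    X=np.stack([cx+h-(v+.5)/s,cy+h-(u+.5)/s,np.full(u.shape,z)],-1)
    m=project(p,X).astype(np.float32)
    return cv2.remap(np.ascontiguousarray(p["image"]),m[...,0],m[...,1],cv2.INTER_LINEAR)
E
python3 - <<'E'
from vis import *
rows=[]
for n in("top","scene"):
    p=dict(np.load(n+"0.npz"))
    rows.append(np.hstack([cv2.resize(rect(p,x,y,z,h),(260,260)) for x,y,z,h in((463,153,12,80),(443,-408,12,80),(589,-184,14,130))]))
cv2.imwrite("pics/rect0.png",np.vstack(rows)[:,:,::-1])
E
```

```text
(no output)
```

View pics/rect0.png

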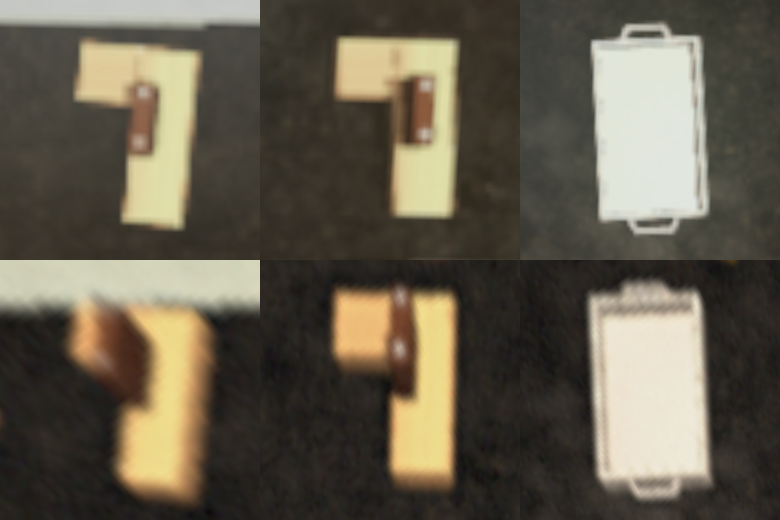

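```bash
cat > fit.py <<'E'
from vis import *
from scipy.optimize import minimize
L=np.array([(-54,36),(54,36),(54,0),(-18,0),(-18,-36),(-54,-36)],float)
T=np.array([(-90,54),(90,54),(90,-54),(-90,-54)],float)
def fit(p,poly,x,y,yaw,z,kind,h=120,s=2,spread=(6,6,.06)):
    im=rect(p,x,y,z,h,s).astype(np.float32)
    R,G,B=im[...,0],im[...,1],im[...,2]
    m=((R-B>35)&(R>140)) if kind=="wood" else ((np.minimum(R,B)>120)&(abs(R-B)<40))
    m=cv2.morphologyEx(m.astype(np.uint8),cv2.MORPH_OPEN,np.ones((11,11)))
    n,lab,st,_=cv2.connectedComponentsWithStats(m)
    if n<2: return None
    # for white: the component nearest the centre; wood likewise
    c=lab[int(h*s)-30:int(h*s)+30,int(h*s)-30:int(h*s)+30]; k=np.bincount(c[c>0]).argmax()
    m=cv2.GaussianBlur((lab==k).astype(np.float32),(0,0),2)
    def cost(q):
        a=q[2]*.01; cs,sn=np.cos(a),np.sin(a)
        P=poly@np.array([[cs,sn],[-sn,cs]])+q[:2]
        uv=np.stack([(y+h-P[:,1])*s-.5,(x+h-P[:,0])*s-.5],1)
        t=np.zeros(m.shape,np.uint8); cv2.fillPoly(t,[np.round(uv*16).astype(np.int32)],255,cv2.LINE_AA,4)
        return float(((cv2.GaussianBlur(t.astype(np.float32)/255,(0,0),2)-m)**2).mean())
    q0=np.array([x,y,yaw*100.]); best=None
    sim=[q0]+[q0+d for d in np.diag([spread[0],spread[1],spread[2]*100])]
    o=minimize(cost,q0,method="Nelder-Mead",options=dict(initial_simplex=sim,xatol=.05,fatol=1e-7))
    return np.array([o.x[0],o.x[1],o.x[2]/100]),o.fun,float(m.sum()/s/s)
E
python3 - <<'E'
from fit import *
for n in("top","scene"):
    p=dict(np.load(n+"0.npz"))
    for a in((L,463,153,3.04,12,"wood"),(L,443,-408,3.14,12,"wood"),(T,589,-184,.04,14,"white")): print(n,*fit(p,*a))
from station import planner
for x,y,f in((463,153,3.04),(443,-408,3.14),(589,-184,.04),(589,-184,3.18)):
    for z in(15,180):
        j=planner.ik([x,y,z],[0,np.cos(f/2),np.sin(f/2),0]); print(None if j is None else np.round(j,2))
E
```

```text
top [463.25520833 154.75520833   3.07671875] 0.08617223799228668 100.0
top [ 444.55233719 -411.52496906    3.12113437] 0.013242244720458984 4564.75
top [ 5.90505938e+02 -1.84278894e+02  4.39717296e-02] 0.014198752120137215 20849.5
scene [461.59507027 142.96630443   2.80198039] 0.024740388616919518 4641.5
scene [ 444.14624496 -412.34756258    3.07266804] 0.034479785710573196 3424.75
scene [ 5.90960131e+02 -1.83247064e+02  4.32177905e-02] 0.029849326238036156 21074.0
[ 0.19  0.39 -0.51  0.67  0.    0.29]
[ 0.19  0.22 -0.27  1.08  0.    0.29]
[-0.85  0.58 -0.19  0.81  0.   -0.85]
[-0.85  0.45  0.06  1.18  0.   -0.85]
[-0.41  0.6  -0.14  0.83  0.    2.7 ]
[-0.41  0.48  0.11  1.2   0.    2.7 ]
[-0.41  0.6  -0.14  0.83  0.   -0.44]
[-0.41  0.48  0.11  1.2   0.   -0.44]
```

```bash
python3 - <<'E'
s=open("fit.py").read()
s=s.replace('np.ones((11,11)))','np.ones((5,5) if kind=="wood" else (11,11)))').replace("m=cv2.GaussianBlur((lab==k)","m=cv2.GaussianBlur(((m>0) if kind=='wood' else (lab==k))")
s=s.replace("(R-B>35)&(R>140)","(R-B>30)&(R>130)")
s=s.replace("k=np.bincount(c[c>0]).argmax()","k=np.bincount(c[c>0],minlength=2).argmax()")
open("fit.py","w").write(s)
from fit import *
p=dict(np.load("top0.npz")); out=[]
for a in((L,463,153,3.04,12,"wood"),(L,443,-408,3.14,12,"wood")):
    f=fit(p,*a,h=80); print(*f); q=f[0]
    im=rect(p,a[1],a[2],12,80).copy(); c,sn=np.cos(q[2]),np.sin(q[2]); P=L@np.array([[c,sn],[-sn,c]])+q[:2]
    cv2.polylines(im,[np.int32(np.stack([(a[2]+80-P[:,1])*2,(a[1]+80-P[:,0])*2],1))],True,(0,0,255)); out.append(im)
q=fit(p,T,589,-184,.04,14,"white")[0]; c,sn=np.cos(q[2]),np.sin(q[2]); P=T@np.array([[c,sn],[-sn,c]])+q[:2]
im=rect(p,589,-184,14,130).copy(); cv2.polylines(im,[np.int32(np.stack([(-184+130-P[:,1])*2,(589+130-P[:,0])*2],1))],True,(255,0,0)); out.append(cv2.resize(im,(320,320)))
cv2.imwrite("pics/fit0.png",cv2.resize(np.hstack(out),(798,266))[:,:,::-1])
E
```

```text
[460.47933202 151.41281786   3.04273253] 0.004942645784467459 5401.25
[ 444.40602391 -411.68573267    3.12125486] 0.020391903817653656 4940.0
```

View pics/fit0.png

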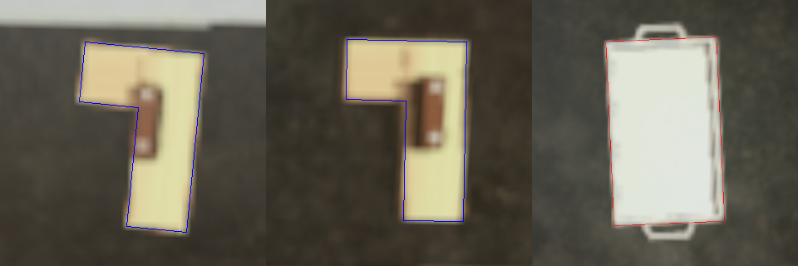

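```bash
cat > go.py <<'E'
from station import r,move_gripper,optics
import numpy as np
Q=lambda f:[0,np.cos(f/2),np.sin(f/2),0]
TRAY=np.array([590.5,-184.3,.044])
def comp(a,b):
    c,s=np.cos(a[2]),np.sin(a[2]); return np.array([a[0]+c*b[0]-s*b[1],a[1]+s*b[0]+c*b[1],a[2]+b[2]])
BAR=(-9,9,0)
def st(tag):
    s=r.state(); print(tag,round(s["t"],2),np.round(s["tool_pos"],1),"w",round(s["gripper_width"],1),"g",round(s["grip_force"],1),"ft",np.round(s["ft_force"],1),"j6",round(s["joints"][5],2))
def pick(b):
    g=comp(b,BAR); q=Q(g[2])
    move_gripper(50)
    r.move_pose([g[0],g[1],110],q); r.move_l([g[0],g[1],16],max_speed=100); st("at")
    move_gripper(0,60); st("gripped")
    r.move_l([g[0],g[1],110]); st("lifted")
def over(slot):
    g=comp(comp(TRAY,slot),BAR); r.move_pose([g[0],g[1],110],Q(g[2])); st("over"); return g
def place(g,z=20.5):
    r.move_l([g[0],g[1],40]); r.move_l([g[0],g[1],z],max_speed=40); st("down")
    move_gripper(40); r.move_l([g[0],g[1],120]); st("free")
E
python3 - <<'E'
from go import *
pick([460.5,151.4,3.043]); g=over((-22,4,0))
import cv2
p=optics.capture("top"); cv2.imwrite("pics/over1.png",cv2.resize(p["image"][120:240,230:390],(640,480),interpolation=cv2.INTER_CUBIC)[:,:,::-1])
E
```

```text
at 3.66 [469.2 141.7  16.5] w 49.9 g 0.0 ft [ 0.6 -0.1 -0.8] j6 0.26
gripped 4.08 [469.3 141.8  16.7] w 12.5 g 60.1 ft [0.  0.4 5.4] j6 0.26
lifted 4.85 [467.8 141.4 109.1] w 12.8 g 59.2 ft [-0.1  0.4 -1.5] j6 0.26
over 6.93 [ 558.8 -172.2  109.7] w 13.0 g 59.2 ft [ 0.1  0.6 -0.9] j6 2.69
```

View pics/over1.png

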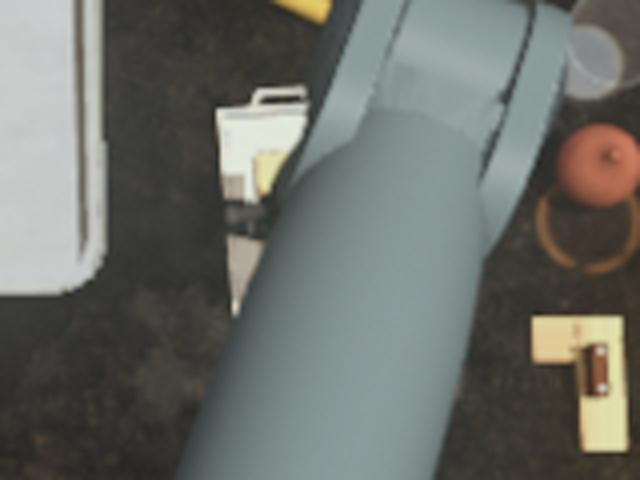

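The picture shows the arm covering most of the tray (left edge at about 220,110 in the crop). The held board is peeking out at (270,170), and L2 is untouched at (600,380). I'll place this one and pick the second.

```bash
python3 - <<'E'
from go import *
import cv2
from fit import *
g=comp(comp(TRAY,(-22,4,0)),BAR); place(g)
pick([444.4,-411.7,3.121])
p=optics.capture("top")
t=comp(TRAY,(-22,4,0)); print(t, *fit(p,L,t[0],t[1],t[2],16,"wood",h=80))
cv2.imwrite("pics/p1.png",rect(p,590,-184,16,130)[:,:,::-1])
E
```

```text
down 8.23 [ 559.  -172.7   20.8] w 12.8 g 60.0 ft [-1.1  1.2  3.9] j6 2.69
free 9.43 [ 558.4 -172.4  119.2] w 39.8 g 0.0 ft [ 0.4  0.2 -0.1] j6 2.69
at 13.72 [ 453.7 -421.4   16.7] w 49.9 g 0.0 ft [-0.1 -0.3 -0.7] j6 -0.83
gripped 14.14 [ 453.7 -421.4   16.8] w 12.8 g 61.4 ft [0.7 0.7 3.9] j6 -0.83
lifted 14.92 [ 452.6 -420.2  108.8] w 12.5 g 60.6 ft [ 0.2  0.4 -2.2] j6 -0.83
[ 5.68345349e+02 -1.81271559e+02  4.40000000e-02] [ 5.67583620e+02 -1.82510151e+02  4.54119039e-02] 0.008945913054049015 5260.25048828125
```

View pics/p1.png

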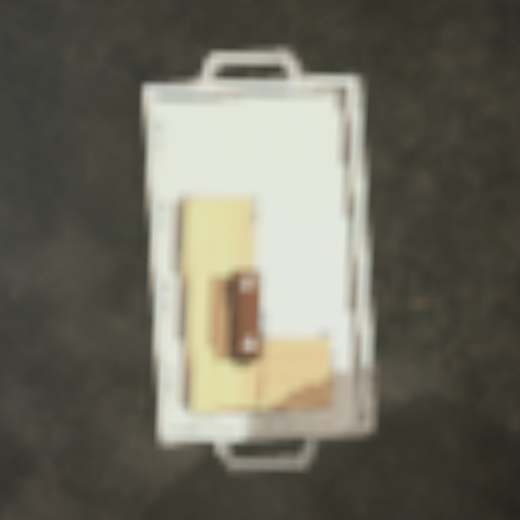

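L1 lies in the lower part of the tray at (225–330, 200–410 px), flat and about 1.5 mm from its target. The upper-right space is free for L2.

```bash
python3 - <<'E'
from go import *
import cv2
from fit import *
g=over((22,-4.5,np.pi)); place(g)
r.move_pose([440,60,250],Q(3.1)); r.hold(.3)
p=optics.capture("top"); st("end")
im=rect(p,590,-184,16,130)
q=optics.capture("scene"); im2=cv2.resize(q["image"][170:250,260:366],(690,520),interpolation=cv2.INTER_CUBIC)
cv2.imwrite("pics/p2.png",cv2.resize(np.hstack([im,im2[:,150:]]),(800,392))[:,:,::-1])
E=p["extrinsics"];f=192/np.tan(np.radians(p["vfov"])/2)
v,u=np.mgrid[:384,:512];z=p["z_map"];W=np.stack([(u-p["cx"])/f*z,(v-p["cy"])/f*z,z],-1)@E[:3,:3].T+E[:3,3]
for n,x,y in (("L1 arm",-50,22),("L1 arm end",25,22),("L1 foot",-58,-14),("L1",0,22),("L2 end",-25,-22),("L2 arm",60,-22),("L2 foot",58,14),("L2",0,-22),("rim",-87,0)):
    t=comp(TRAY,(x,y,0)); d=np.hypot(W[...,0]-t[0],W[...,1]-t[1]); print(n,np.round(np.sort(W[d<7][:,2]),0)[:12])
E
```

```text
over 16.05 [ 621.4 -197.6  109.7] w 12.8 g 60.6 ft [ 0.7  0.2 -1.1] j6 -0.45
down 17.3 [ 622.1 -196.4   20.8] w 12.8 g 61.4 ft [-1.3  0.4  3.4] j6 -0.45
free 18.49 [ 621.5 -196.2  119.1] w 39.9 g 0.0 ft [-0.5 -0.5 -0.2] j6 -0.45
end 20.12 [440.2  59.6 249.7] w 40.0 g 0.0 ft [-0.1 -0.5 -0.2] j6 0.03
L1 arm [14. 15. 16. 16. 16. 17. 17. 17. 17. 18. 19. 23.]
L1 arm end [13. 13. 13. 13. 13. 15. 16. 17. 17. 17. 17. 17.]
L1 foot [11. 13. 14. 14. 15. 15. 16. 17. 17. 17. 17. 18.]
L1 [14. 14. 14. 15. 15. 16. 17. 17. 19. 19. 20. 21.]
L2 end [ 4.  8. 10. 12. 12. 12. 14. 15. 15. 16. 18. 18.]
L2 arm [13. 15. 15. 16. 16. 19. 20. 20.]
L2 foot [12. 12. 13. 14. 14. 14. 15. 16. 16. 16. 16. 17.]
L2 [13. 14. 15. 15. 15. 15. 16. 16. 17. 17. 19.]
rim [-5. -1. -0.  1.  1.  2.  3.  4. 12. 12. 13. 14.]
```

View pics/p2.png

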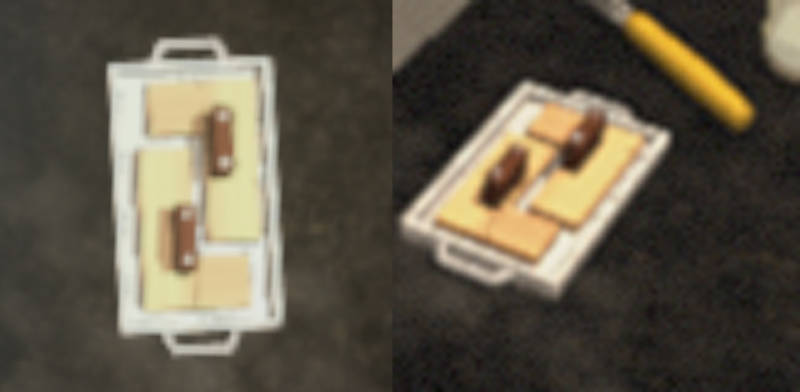

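Both boards are interlocked in the tray with gaps all round: L1 at (190,230) and L2 at (210,160) in the left view. Their tops are at about 16 mm, so they lie flat on the floor, bars up.

```bash
python3 -c "
from station import r
print(r.sign_off())"
```

```text
the job is handed in; nothing more can be done
None
```

Both L boards lie flat and interlocked in the tray, bars up; I never touched the T board, and the job was handed in at about 20 s of the 59 s allowed.

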